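Clamp a painted lantern panel in the bench press

ROBOT

A 7-joint arm with a two-finger parallel gripper is mounted at the origin on the work surface. World frame = base frame: x ahead of the robot, y to its left, z up, the work surface at z = 0. Lengths are in m, angles in rad, forces in N, time in s.
With the tool pointing down it reaches from about 0.425 to 0.875 m from the base axis. Payload 9.9 kg.
Tool frame: the origin (TCP) lies on the centre line of the jaws, within the pads' length; the fingertips stand 19 mm ahead of it and the grasp point (between the pads) is the TCP; z points along the fingers, y is the line along which they close (so a half turn about z gives the same grasp; the last joint's range is limited). The gripper opens to 85 mm and grips with 20 to 120 N. Pads are 22 mm wide; open, the fingers measure 114 mm over their backs; the gripper's body (76 mm by 85 mm) begins 54 mm behind the grasp point. The pads swing forward as they close: fully open they stand 13 mm farther back than shut.
Start: joints at [1.154, 0.576, 0.025, 1.437, -0.015, 1.129, -0.057], TCP at [0.221, -0.638, 0.25] pointing down, gripper open.
Joint ranges: [-2.76, 2.76], [-0.34, 2.15], [-1.52, 1.57], [0.19, 2.46], [-1.09, 4.23], [0.17, 1.99], [-2.82, 2.82]. Speed limits (rad/s): [2.22, 2.22, 3.01, 3.01, 3.14, 3.14, 3.14].

INTERFACE

Orientations are given as a 3x3 rotation matrix whose columns are the frame's x, y, z axes.
In Python, from plant import * gives the robot as it stands. The module is installed in compiled form; this text tells all that it offers.
- The arm moves only by the shell command python3 -m jog 'ROWS'. ROWS is text: rows parted by semicolons, each of 7 numbers parted by spaces: the shift along the tool's x, y, z in units of 25 mm (1.0 is 25 mm), then the turn, a rotation vector about the tool's x, y, z in rad, then the closure, from 0 (fully open) to 1 (shut). A call has 1 to 5 rows; each row shifts and turns the commanded pose from where the row before left it, along the tool's axes as they then stand; what a row does not reach is not made up. A row lasts 1/10 s, in which the tool goes at most 50 mm and 8.59 degrees, less where a joint would pass 70% of its speed; a pose out of reach is approached as far as the arm can. A call is refused whole if a number of a shift passes 1 or a number of a turn 0.15, either way. A call with a gripper value outside its range is refused whole. The fingers move at their own pace and stop on an object; the grip force is fixed at half the most. Time passes only in rows, so rows that do not move let the fingers close. It gives the time, the measured TCP pose, the force, the opening and the grip force at its end, in the units of the state.
- state(): the state, without advancing time (a new reading comes with each control period).
- capture(name): name is "scene" or "top" or "wrist"; returns the picture (420x560x3 uint8, red, green, blue); there is no depth.
- camera_model(name): a dict with "camera_matrix" (3x3 intrinsics, pixels), "D" ([k1, k2, p1, p2, k3] as OpenCV has them; the pictures are not rectified), "origin" and "rotation" of the camera in the world. Camera axes: x right, y down, z forward; pixel columns grow to the right and rows downward; lengths in m; the calibration is good to about 2 mm. A picture is of the moment at which its call begins: read the wrist's pose just before it. camera_model takes no time and is no camera call; for the wrist camera it gives the pose at the moment of the call.
- job_done(): hands the job in; it is judged then, once.
The state is a dict: "time_s": time; "joints": joint angles; "qd": joint speeds; "effort": joint torques, N m; "tcp_pos": TCP position; "tcp_rot": TCP orientation; "force": force on the tool from outside, world axes, zero at the start; "wrist_torque": the same for the moment, N m; "gripper_width": opening from 0.0 (shut) to 1.0 (fully open); "grasp_force": force on a finger pad.
Only numpy, scipy, OpenCV 4.12 (cv2) and the standard library are available. Lean on these libraries where they do the work, as an engineer would, in place of code of your own. Each camera call takes 0.05 s, during which the arm holds its last target. There are 200 camera calls.

TASK

Slide the painted panel along the bench, under the press, until its far edge lies flat against the back rail. Then turn the T-handle clockwise until the rubber foot comes down on the panel and the resistance rises so that the panel is clamped firmly, but stop well short of forcing the screw to its end, which would crush the panel. Leave the panel clamped and let go; do not disturb the spray can, the pot or the brush.

Things in the scene. Friction and masses are not known exactly. Their poses are not given: they have to be found in the camera images.
- panel: Loose flat lantern panel, yellow with green border and flowers, 140 mm (its x) by 170 mm (y) by 20 mm thick, 0.3 to 0.65 kg. Origin at the centre of its underside, on the bench; x points towards the press. Starts just in front of the press, 45 to 80 mm short of the back rail, up to 25 mm off to one side and 0.1 rad crooked. It is slid flat on the bench, not lifted.
- press: Green press fixed to the bench. Origin on the screw axis, 0 to 4 mm above the bench top (varies); x points away from the robot to the back rail, y left. Posts with inner faces at y = +-120 mm carry a beam 40 mm deep in x, 300 mm long, z 75 to 105 mm. The panel goes under it between the posts. When the panel is home its centre is at x = -25 mm, its near edge at x = -95 mm.
- rail_face (a point): Middle of the near face of the aluminium back rail, 45 mm beyond the screw axis, 10 mm above the press's origin. The face is upright, square to the press's x, 220 mm long, its top 35 mm above the press's origin. The panel's far edge must lie flat against it.
- foot: Round black rubber foot under the screw, 42 mm across; origin at its underside's centre. Starts 4 to 13 mm above the panel's top; sinks 4 mm per rad of the handle. Sprung: after touching the panel, turning on squeezes its spring 4 mm per rad, 16 N per mm, solid at 6.5 mm. Well clamped: 0.5 to 1.2 rad past touch (30 to 75 N, best 50 N); over 85 N is forced. The screw stays where it is left.
- handle (a joint): Turn of the T-handle in rad, growing clockwise seen from above (foot down). Starts at 0 to 1.2; touch comes between 2.2 and 3.3, solid end at 5.5. At 0.6 the bar lies along the press's y. Push one end round, or grip it. At 60 mm from the axis, turning freely takes 5 to 6 N, and 1 N more for every 15 N of clamping (about 9 N when well clamped).
- bar_end (a point): Centre of one red ball (21 mm across) at an end of the T-handle's bar, 70 mm from the screw axis; the other end has the same. This is the end towards the press's -y at the start. The bar is round, 14 mm thick, 140 mm long and free on all sides.
- bar_mid (a point): Middle of the T-handle's bar, on the upright screw axis, 163 to 172 mm above the bench at the start; it sinks with the screw. Hub 30 mm across, reaching 13 mm up and down from here; nothing stands above it. The press's brass nut below, 36 mm across, ends 119 mm above the press's origin.
- spray_can: Bystander: upright black spray can, 54 mm across, 160 mm tall; origin under its centre. Leave alone.
- pot: Bystander: open white paint pot with two small side handles, 96 mm across, 85 mm tall; origin under its centre. Leave alone.
- brush: Bystander: paint brush lying on the bench, along its x. Leave alone.
Things that resemble listed ones, but are neither listed nor needed, are in the scene too. Leave any blue or pink look-alike of the panel alone.

How it is judged:
By the outcome, as a careful person would: the job done as asked, in the order asked, and still so for the second after the job is handed in, with the robot touching nothing.
It also fails if it takes over 67 s, if anything falls off the work surface, if the arm or the gripper's body presses on something with over 40 N, if the wrist force passes 120 N, or if a joint passes its speed limit or range.

## Working session

There is one attempt and no reset: what is moved stays moved. The work goes in short steps, Python scripts to look and compute and a shell command to move; the robot and the scene stay as the last step left them, time stands still between calls to the robot, and variables do not carry over. Pictures are saved under pics/ and viewed, at most 10 in all, crops included, and the job is handed in when it is done.

```bash
mkdir -p pics; cat > h.py <<'E'
from plant import *
import numpy as np, cv2
def ray(cm,u,v):
    p=cv2.undistortPoints(np.array([[[u,v]]],float),np.array(cm["camera_matrix"]),np.array(cm["D"]))[0,0]
    return np.array(cm["origin"]),np.array(cm["rotation"])@np.array([p[0],p[1],1.])
def atz(cm,u,v,z):
    o,d=ray(cm,u,v); return o+d*(z-o[2])/d[2]
def tri(L):
    A=np.zeros((3,3));b=np.zeros(3)
    for cm,u,v in L:
        o,d=ray(cm,u,v);d=d/np.linalg.norm(d);P=np.eye(3)-np.outer(d,d);A+=P;b+=P@o
    x=np.linalg.solve(A,b)
    r=[np.linalg.norm(np.cross(x-ray(*l)[0],ray(*l)[1]/np.linalg.norm(ray(*l)[1]))) for l in L]
    return x,max(r)
def proj(cm,X):
    R=np.array(cm["rotation"]).T
    return cv2.projectPoints(np.array(X,float).reshape(-1,1,3),cv2.Rodrigues(R)[0],-R@np.array(cm["origin"]),np.array(cm["camera_matrix"]),np.array(cm["D"]))[0][:,0]
def save(n,im): cv2.imwrite("pics/"+n,cv2.cvtColor(im,cv2.COLOR_RGB2BGR))
E
python3 - <<'E'
from h import *
for n in("scene","top"):
    im=capture(n);save(n+"0.png",cv2.resize(im,None,fx=1.4,fy=1.4,interpolation=cv2.INTER_CUBIC));cm=camera_model(n);print(n,cm["origin"],cm["rotation"])
s=state();print(s)
E
```

```text
scene [ 1.27170565 -0.39867996  1.15463683] [[ 0.4931171   0.6740421  -0.55000252]
 [ 0.86989904 -0.38969898  0.30234148]
 [-0.01054454 -0.62753641 -0.77851581]]
top [ 0.4164819  -0.02125815  1.04546433] [[-0.00716065 -0.98490129  0.17296872]
 [-0.9997495   0.01071915  0.01964775]
 [-0.02120518 -0.1727847  -0.98473133]]
{'time_s': 0.1, 'joints': array([ 1.154157  ,  0.57641457,  0.02485932,  1.4378586 , -0.0149814 ,
        1.12898355, -0.05649657]), 'qd': array([-0.00023253, -0.00047112,  0.00152437, -0.00062154,  0.00100961,
        0.00050353,  0.00031564]), 'effort': array([ 5.38392211e-03, -7.67312622e+01,  2.25800984e+00, -2.86608839e+01,
        1.59973284e-02,  8.61661480e-03,  1.17671317e-05]), 'tcp_pos': array([ 0.22040962, -0.63758907,  0.24953943]), 'tcp_rot': array([[ 9.45107531e-01,  3.26758969e-01, -5.75049637e-04],
       [ 3.26759460e-01, -9.45106553e-01,  1.36300422e-03],
       [-9.81093275e-05, -1.47608846e-03, -9.99998906e-01]]), 'force': array([-0.44152946,  0.19688451, -0.15998841]), 'wrist_torque': array([0.07470837, 0.03810851, 0.02071066]), 'grasp_force': 0.0, 'gripper_width': 0.9993033365426186}
```

View pics/scene0.png

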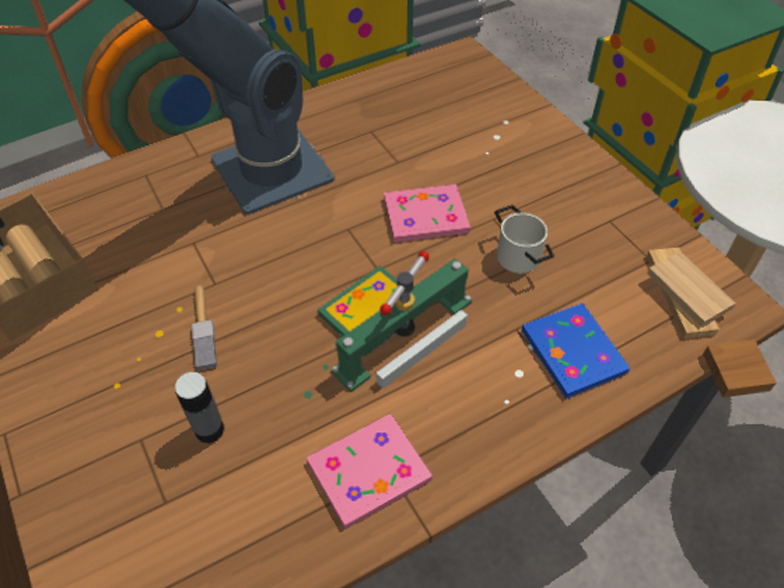

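View pics/top0.png

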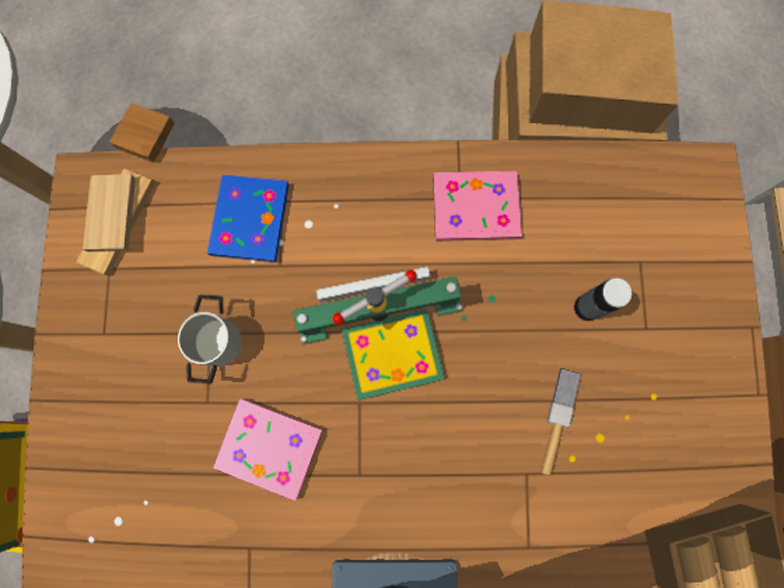

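The top view shows the panel at about (395,355), the T-handle with balls at (338,319) and (411,275), and the rail from (318,295) to (430,272). I'll enlarge both views.

```bash
python3 - <<'E'
import cv2
for n,(x,y) in {"top":(205,185),"scene":(222,172)}.items():
    im=cv2.imread(f"pics/{n}0.png"); im=cv2.resize(im,(560,420),interpolation=cv2.INTER_AREA)
    c=cv2.resize(im[y:y+110,x:x+130],None,fx=5,fy=5,interpolation=cv2.INTER_CUBIC);cv2.imwrite(f"pics/{n}c.png",c)
E
```

```text
(no output)
```

View pics/topc.png

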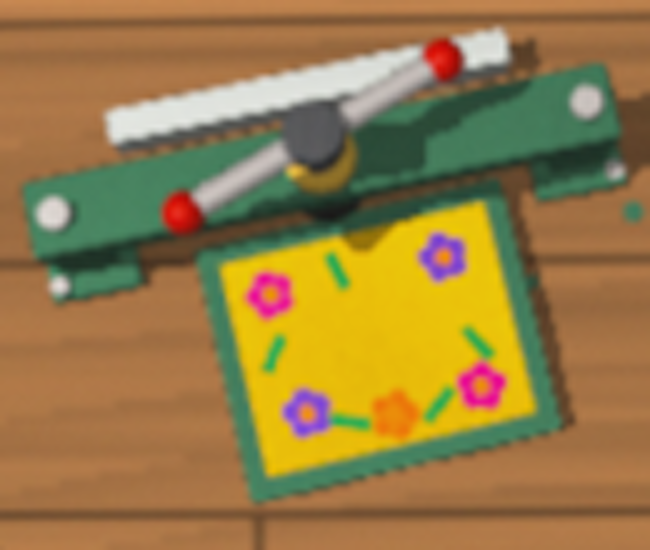

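View pics/scenec.png

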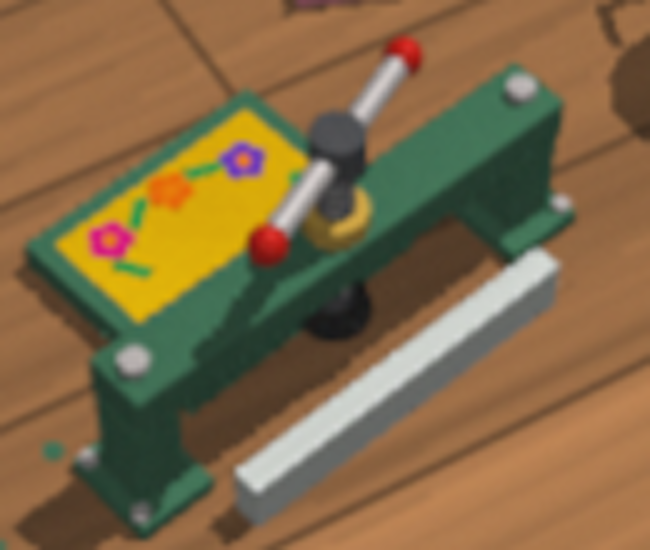

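```bash
cat >> h.py <<'E'
T=camera_model("top");S=camera_model("scene")
def t(x,y,o=(205,185)): return T,o[0]+(x+.5)/5-.5,o[1]+(y+.5)/5-.5
def s(x,y,o=(222,172)): return S,o[0]+(x+.5)/5-.5,o[1]+(y+.5)/5-.5
E
python3 - <<'E'
from h import *
np.set_printoptions(precision=4,suppress=True)
P={"ballL":((183,213),(403,54)),"ballR":((443,60),(268,244)),"boltL":((52,213),(520,87)),"boltR":((586,101),(133,360)),
"yelNL":((267,478),(243,110)),"yelNR":((537,412),(57,243)),"railNR":((508,62),(237,470)),"railNL":((118,145),(540,250)),"hub":((315,130),(337,128))}
for k,(a,b) in P.items(): print(k,*tri([t(*a),s(*b)]))
print("yellow at z=.02")
for a in((220,265),(488,202),(537,412),(267,478)): print(atz(*t(*a),.02)[:2])
print("border"); 
for a in((200,253),(500,188)): print(atz(*t(*a),.02)[:2])
for b in((243,93),(30,245)): print("s",atz(*s(*b),.02)[:2])
for a in((118,145),(508,62)): print("rail z.036",atz(*t(*a),.036)[:2])
for b in((237,470),(540,250)): print("s rail",atz(*s(*b),.036)[:2])
for a,z in ((("can"),0),): pass
print("can",atz(T,603/1.4,293/1.4,.16),"pot",atz(T,205/1.4,338/1.4,.085),"brush",atz(T,567/1.4,372/1.4,0),atz(T,547/1.4,470/1.4,0))
E
```

```text
ballL [0.5477 0.0862 0.1683] 0.00025247012237241095
ballR [ 0.619  -0.0348  0.1678] 0.0005071214947445487
boltL [0.5567 0.1579 0.1099] 0.0004691228013446078
boltR [ 0.6104 -0.1069  0.1104] 1.164270102419063e-06
yelNL [0.4273 0.0579 0.0171] 0.0006730874728736635
yelNR [ 0.4618 -0.0833  0.021 ] 0.0017385578575528093
railNR [ 0.6487 -0.0717  0.033 ] 0.0008666437525929504
railNL [0.6067 0.141  0.0312] 0.0028533681439050574
hub [0.5835 0.0246 0.183 ] 0.0007512994404182198
yellow at z=.02
[0.5413 0.0838]
[ 0.5741 -0.0609]
[ 0.4612 -0.085 ]
[0.4276 0.0583]
border
[0.5479 0.0947]
[ 0.5816 -0.0675]
s [0.4179 0.0625]
s [ 0.4556 -0.0952]
rail z.036 [0.6046 0.1375]
rail z.036 [ 0.6477 -0.0723]
s rail [ 0.6507 -0.0718]
s rail [0.6102 0.1415]
can [ 0.5867 -0.3606  0.16  ] pot [0.5254 0.3402 0.085 ] brush [ 0.4621 -0.3394  0.    ] [ 0.2774 -0.292   0.    ]
```

Both views agree. The screw axis is at (0.583, 0.026), the press yaw is 0.20, the panel yaw is about 0.22 and the panel centre is (0.501, -0.001). The handle is at about 0.27 rad. I'll move over first, then turn the tool so the fingers line up with the press's y.

```bash
R='0.91 -0.93 0 0 0 0 0'
python3 -m jog '0.91 -0.93 0 0 0 0 0;0.91 -0.93 0 0 0 0 0;0.91 -0.93 0 0 0 0 0;0.91 -0.93 0 0 0 0 0;0.91 -0.93 0 0 0 0 0' 
python3 -m jog '0.91 -0.93 0 0 0 0 0;0.91 -0.93 0 0 0 0 0;0.91 -0.93 0 0 0 0 0;0.91 -0.93 0 0 0 0 0;0.91 -0.93 0 0 0 0 0' >/dev/null
python3 -m jog '0.91 -0.93 0 0 0 0 0;0.91 -0.93 0 0 0 0 0;0.91 -0.93 0 0 0 0 0;0.91 -0.93 0 0 0 0 0;0.91 -0.93 0 0 0 0 0' >/dev/null
python3 -m jog '0.91 -0.93 0 0 0 0 0;0.91 -0.93 0 0 0 0 0;0.91 -0.93 0 0 0 0 0;0.91 -0.93 0 0 0 0 0;0.91 -0.93 0 0 0 0 0'
python3 -m jog '0 0 0 0 0 -0.15 0;0 0 0 0 0 -0.15 0;0 0 0 0 0 -0.15 0;0 0 0 0 0 -0.15 0;0 0 0 0 0 -0.15 0'
python3 -c "
from plant import *
print(state()['joints'])"
```

```text
time_s: 0.6
tcp_pos: [0.2904, -0.4895, 0.25]
tcp_rot: [[0.945, 0.327, -0.0], [0.327, -0.945, 0.001], [-0.0, -0.001, -1.0]]
force: [0.4, -1.1, -0.6]
gripper_width: 1.0
grasp_force: 0.0
time_s: 2.1
tcp_pos: [0.4988, -0.0486, 0.2501]
tcp_rot: [[0.945, 0.327, -0.001], [0.327, -0.945, -0.0], [-0.0, -0.0, -1.0]]
force: [0.0, -0.3, -0.7]
gripper_width: 0.999
grasp_force: 0.0
time_s: 2.6
tcp_pos: [0.4984, -0.0498, 0.25]
tcp_rot: [[0.463, 0.886, -0.001], [0.886, -0.463, 0.0], [-0.0, -0.001, -1.0]]
force: [0.6, -0.6, -0.1]
gripper_width: 1.002
grasp_force: 0.0
[ 0.24965852  0.33014663 -0.32788516  1.87927714  0.12834464  0.95319834
 -0.61806116]
```

```bash
python3 -m jog '0 0 0 0 0 -0.15 0;0 0 0 0 0 -0.15 0;0 0 0 0 0 -0.15 0;0 0 0 0 0 -0.15 0;0 0 0 0 0 -0.15 0' >/dev/null
python3 -m jog '0 0 0 0 0 -0.15 0;0 0 0 0 0 -0.15 0;0 0 0 0 0 -0.15 0;0 0 0 0 0 -0.15 0;0 0 0 0 0 -0.15 0' >/dev/null
python3 -m jog '0 0 0 0 0 -0.15 0;0 0 0 0 0 -0.15 0;0 0 0 0 0 -0.15 0;0 0 0 0 0 -0.15 0;0 0 0 0 0 -0.12 0' >/dev/null
python3 -m jog '0 0 0 0 0.15 0 0;0 0 0 0 0.15 0 0;0 0 0 0 0 0 0' 
python3 -c "
from plant import *
print(state()['joints'])"
```

```text
time_s: 4.4
tcp_pos: [0.4997, -0.0495, 0.248]
tcp_rot: [[-0.941, -0.161, -0.299], [-0.154, 0.987, -0.046], [0.303, 0.003, -0.953]]
force: [1.2, -0.1, -1.0]
gripper_width: 0.998
grasp_force: 0.0
[ 0.47545199  0.5798383  -0.80966665  1.64371489  0.36499866  1.41242063
  1.30332482]
```

```bash
python3 -m jog '0.11 0.175 0.82 0 0 0 0;0.11 0.175 0.82 0 0 0 0;0.11 0.175 0.82 0 0 0 0;0.11 0.175 0.82 0 0 0 0;0.11 0.175 0.82 0 0 0 0' >/dev/null
python3 -m jog '0.11 0.175 0.82 0 0 0 0;0.11 0.175 0.82 0 0 0 0;0.11 0.175 0.82 0 0 0 0;0.11 0.175 0.82 0 0 0 0;0.11 0.175 0.82 0 0 -0.04 0'
python3 -m jog '0 0 0 0 0 0 0'
python3 -c "
from h import *
print(state()['joints']);c=capture('wrist');save('w1.png',c)
c=capture('top')[170:320,180:380];save('t1.png',cv2.resize(c,None,fx=4,fy=4,interpolation=cv2.INTER_CUBIC))"
```

```text
time_s: 5.4
tcp_pos: [0.4054, -0.0204, 0.0623]
tcp_rot: [[-0.937, -0.198, -0.289], [-0.193, 0.98, -0.046], [0.292, 0.013, -0.956]]
force: [-0.1, -0.4, -0.1]
gripper_width: 0.999
grasp_force: 0.0
time_s: 5.5
tcp_pos: [0.4037, -0.0206, 0.0616]
tcp_rot: [[-0.935, -0.2, -0.293], [-0.195, 0.98, -0.047], [0.297, 0.013, -0.955]]
force: [1.0, -0.0, -0.3]
gripper_width: 1.004
grasp_force: 0.0
[ 0.39929168  0.71119685 -0.73957182  2.08083083  0.54577712  0.90225047
  1.06704855]
```

View pics/t1.png

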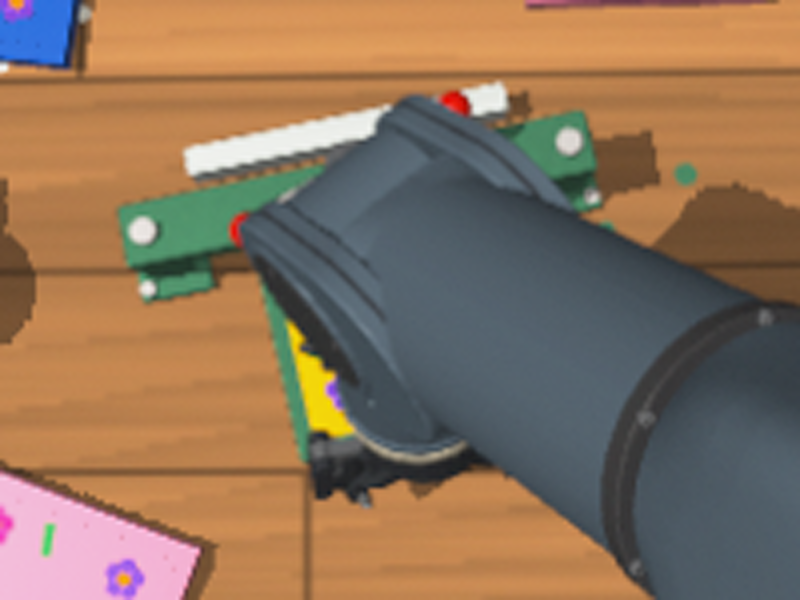

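The top view is blocked by the arm. I'll check the clearance between wrist and handle in the scene view.

```bash
python3 -c "
from h import *
c=capture('scene')[110:300,180:400];save('s1.png',cv2.resize(c,None,fx=3.4,fy=3.1,interpolation=cv2.INTER_CUBIC))
print(camera_model('wrist')['origin'])"
```

```text
[ 0.37917551 -0.02759906  0.20204169]
```

View pics/s1.png

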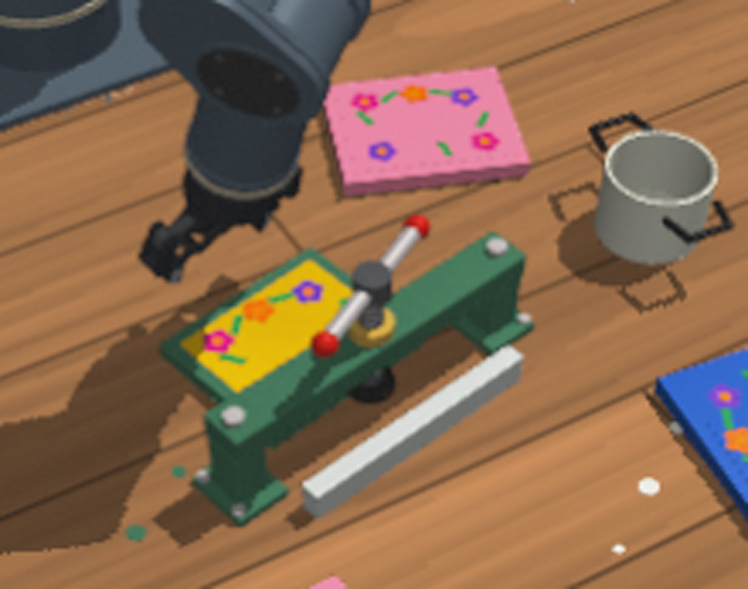

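```bash
python3 -c "
from h import *
print(tri([(T,180+311/4,170+325/4),(S,180+250/3.4,110+83/3.1)]))
print(tri([(T,180+430/4,170+455/4),(S,180+240/3.4,110+193/3.1)]))"
```

```text
(array([0.47189827, 0.01580513, 0.30643394]), np.float64(0.022130978649699342))
(array([ 0.42202289, -0.01038223,  0.14021802]), np.float64(0.010403561833395726))
```

```bash
python3 -m jog '-0.18 -0.01 0.57 0 0 0 0;-0.18 -0.01 0.57 0 0 0 0;0 0 0 0 0 0 0'
python3 -m jog '-0.03 0 0.1 0 0 0 0;-0.03 0 0.1 0 0 0 0;0 0 0 0 0 0 0'
```

```text
time_s: 5.95
tcp_pos: [0.4055, -0.0209, 0.0311]
tcp_rot: [[-0.935, -0.198, -0.294], [-0.192, 0.98, -0.047], [0.297, 0.012, -0.955]]
force: [0.0, -0.2, 0.8]
gripper_width: 0.998
grasp_force: 0.0
time_s: 6.25
tcp_pos: [0.406, -0.0206, 0.0274]
tcp_rot: [[-0.936, -0.198, -0.292], [-0.193, 0.98, -0.047], [0.295, 0.012, -0.955]]
force: [0.4, -0.2, 0.7]
gripper_width: 1.0
grasp_force: 0.0
```

```bash
for i in 1 2 3; do python3 -m jog '-0.03 0 0.1 0 0 0 0;0 0 0 0 0 0 0' | grep -E "pos|force:"; done
```

```text
tcp_pos: [0.406, -0.0206, 0.0248]
force: [-0.2, -0.2, 0.3]
grasp_force: 0.0
tcp_pos: [0.4059, -0.0206, 0.0221]
force: [0.2, -0.1, -0.3]
grasp_force: 0.0
tcp_pos: [0.4059, -0.0206, 0.0194]
force: [-0.2, -0.1, -0.3]
grasp_force: 0.0
```

```bash
python3 -m jog '-0.03 0 0.1 0 0 0 0;-0.03 0 0.1 0 0 0 0;0 0 0 0 0 0 0' | grep -E "pos|force:"
for i in 1 2; do python3 -m jog '-0.19 0 -0.06 0 0 0 0;-0.19 0 -0.06 0 0 0 0;-0.19 0 -0.06 0 0 0 0' | grep -E "pos|e:"; done
```

```text
tcp_pos: [0.4058, -0.0205, 0.0141]
force: [-0.9, -0.1, -0.0]
grasp_force: 0.0
tcp_pos: [0.4208, -0.0174, 0.0146]
force: [-3.1, 0.4, -1.0]
grasp_force: 1.4
tcp_pos: [0.4352, -0.0147, 0.0145]
force: [-3.2, -0.2, 0.1]
grasp_force: 1.5
```

```bash
python3 -m jog '-0.19 0 -0.06 0 -0.1 0 0;-0.2 0 -0.04 0 -0.1 0 0;-0.2 0 -0.02 0 -0.1 0 0;-0.2 0 0 0 0 0 0;-0.2 0 0 0 0 0 0'
python3 -c "
from plant import *
print(state()['joints'])"
```

```text
time_s: 8.25
tcp_pos: [0.4591, -0.01, 0.0149]
tcp_rot: [[-0.98, -0.199, -0.003], [-0.199, 0.98, 0.01], [0.001, 0.01, -1.0]]
force: [-5.5, -0.5, 4.8]
gripper_width: 0.998
grasp_force: 3.2
[ 0.31638643  0.69926195 -0.58015125  2.21234305  0.8627463   0.46863574
  0.81564274]
```

```bash
python3 -m jog '-0.2 0 -0.02 0 0 0 0;-0.2 0 0 0 0 0 0;-0.1 0 0 0 0 0 0'| grep -E "pos|force:"
for i in 1 2 3; do python3 -m jog '-0.1 0 0 0 0 0 0;-0.04 0 0 0 0 0 0' | grep -E "pos|force:"; done
```

```text
tcp_pos: [0.4723, -0.0072, 0.0151]
force: [-4.8, -1.1, 4.8]
grasp_force: 3.3
tcp_pos: [0.4754, -0.0066, 0.015]
force: [-4.7, -0.9, 4.5]
grasp_force: 2.8
tcp_pos: [0.4789, -0.0059, 0.015]
force: [-5.3, -1.9, 2.3]
grasp_force: 2.5
tcp_pos: [0.4812, -0.0054, 0.0149]
force: [-10.2, -0.8, 8.0]
grasp_force: 5.5
```

```bash
for i in 1 2; do python3 -m jog '-0.06 0 0 0 0 0 0;0 0 0 0 0 0 0' | grep -E "pos|e:"; done
python3 -c "
from plant import *
print(state()['wrist_torque'],state()['tcp_rot'])"
```

```text
tcp_pos: [0.4811, -0.0055, 0.0148]
force: [-13.3, -1.5, 9.0]
grasp_force: 6.6
tcp_pos: [0.4812, -0.0056, 0.0146]
force: [-17.1, -2.1, 12.4]
grasp_force: 8.8
[-0.37605683  3.36868593 -0.03619375] [[-0.98016907 -0.1979415  -0.00936823]
 [-0.19802258  0.98015885  0.00869994]
 [ 0.00746027  0.01038254 -0.99991827]]
```

```bash
python3 -m jog '0.3 0 0 0 0 0 0;0.5 0 0 0 0 0 0;0 0 -0.5 0 0 0 0;0 0 -0.95 0 0 0 0;0 0 -0.95 0 0 0 0'
python3 -m jog '0 0 -0.95 0 0 0 0;0 0 -0.95 0 0 0 0;0 0 -0.95 0 0 0 0;0 0 -0.95 0 0 0 0;0 0 -0.95 0 0 0 0' >/dev/null
python3 -m jog '0 0 -0.95 0 0 -0.14 0;0 0 -0.95 0 0 -0.14 0;0 0 0 0 0 -0.14 0;0 0 0 0 0 -0.14 0;0 0 0 0 0 -0.14 0' > /dev/null
python3 -m jog '0 0 0 0 0 -0.13 0;0 0 0 0 0 0 0'
python3 -c "
from h import *
c=capture('scene')[170:290,220:360];save('s2.png',cv2.resize(c,None,fx=5,fy=5,interpolation=cv2.INTER_CUBIC))
print(state()['joints'],state()['wrist_torque'])"
```

```text
time_s: 10.05
tcp_pos: [0.4669, -0.0085, 0.0759]
tcp_rot: [[-0.98, -0.199, -0.001], [-0.199, 0.98, 0.013], [-0.002, 0.013, -1.0]]
force: [-0.0, 0.0, 0.0]
gripper_width: 0.999
grasp_force: 0.0
time_s: 11.25
tcp_pos: [0.4672, -0.0109, 0.2416]
tcp_rot: [[-0.514, -0.858, -0.0], [-0.858, 0.514, 0.013], [-0.011, 0.007, -1.0]]
force: [0.1, 0.0, -0.4]
gripper_width: 0.999
grasp_force: 0.0
[ 0.76091619  0.47931818 -1.19353299  1.95110932  0.50082307  1.05477538
  1.94555081] [0.04313912 0.04236981 0.05586554]
```

View pics/s2.png

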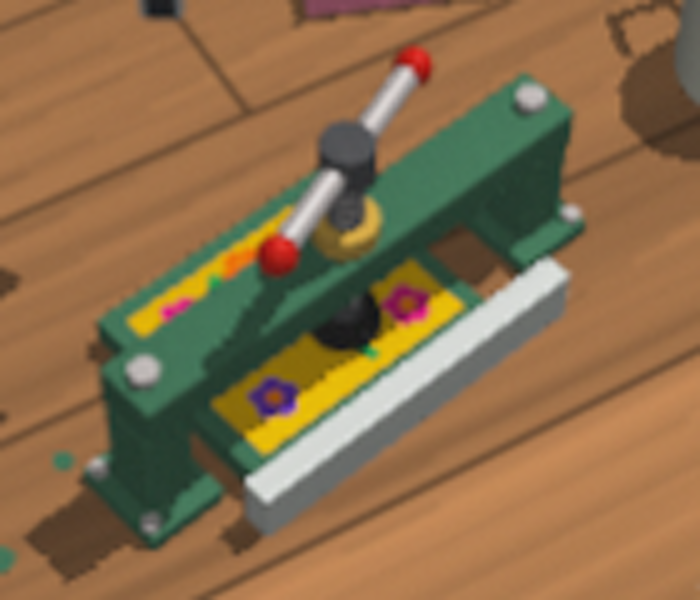

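```bash
python3 -m jog '-0.91 -0.81 0 0 0 0 0;-0.91 -0.81 0 0 0 0 0;-0.91 -0.81 0 0 0 0 0;-0.92 -0.81 0 0 0 0 0;0 0 0 0 0 0 0'
python3 -c "
from h import *
print(state()['joints'],state()['wrist_torque'])
cm=camera_model('wrist');print(cm['origin']);im=capture('wrist');save('w2.png',im)
for p in [(.5477,.0862,.168),(.619,-.0348,.168),(.5834,.0257,.175)]: print(proj(cm,p))"
```

```text
time_s: 11.8
tcp_pos: [0.5858, 0.0272, 0.2415]
tcp_rot: [[-0.519, -0.855, 0.0], [-0.855, 0.518, 0.014], [-0.012, 0.007, -1.0]]
force: [0.4, -0.1, -0.4]
gripper_width: 1.0
grasp_force: 0.0
[ 0.52888908  0.63634914 -1.08665837  1.66997509  0.58582396  1.19875433
  1.9008607 ] [-0.00720946 -0.00917507 -0.01397899]
[ 0.55105014 -0.03260403  0.36475907]
[[388.05623875 280.42937239]]
[[168.66371338 169.4753154 ]]
[[283.65121209 231.82586318]]
```

View pics/w2.png

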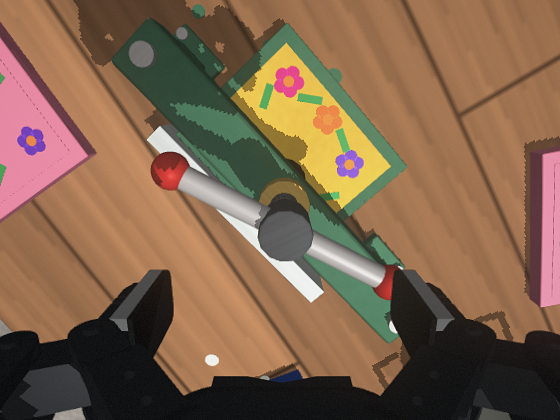

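```bash
python3 -m jog '0.1 0.05 0.6 0 0 0 0;0 0 0.9 0 0 0 0;0 0 0.9 0 0 0 0;0 0 0.6 0 0 0 0;0 0 0.25 0 0 0 0'
python3 -m jog '0 0 0 0 0 0 0' |grep -E "pos|force:"
python3 -c "
from h import *
print(state()['joints'],state()['wrist_torque'])"
```

```text
time_s: 12.35
tcp_pos: [0.5795, 0.0244, 0.1593]
tcp_rot: [[-0.516, -0.856, -0.003], [-0.856, 0.516, 0.011], [-0.008, 0.009, -1.0]]
force: [0.3, 0.6, 0.7]
gripper_width: 1.0
grasp_force: 0.0
tcp_pos: [0.5797, 0.0247, 0.16]
force: [0.2, -0.2, 1.7]
grasp_force: 0.0
[ 0.49812183  0.7110476  -1.02602116  1.7836581   0.68335838  1.05198289
  1.81872075] [-0.01944843  0.02956729 -0.04618562]
```

```bash
cat > st.py <<'E'
from h import *
L=[]
s_=state();y=s_['tcp_rot'][:,1]
import sys
print("t%.2f"%s_['time_s'],"yaw %.3f"%np.arctan2(y[1],y[0]),"tcp",s_['tcp_pos'].round(4),"F",s_['force'].round(1),"Tz %.3f"%s_['wrist_torque'][2],"q",s_['joints'][[2,4,6]].round(2))
E
python3 -m jog '-0.11 -0.1 0 0 0 0 0;0 0 0 0 0 0.1 0;0 0 0.02 0 0 0.1 0;0 0 0.02 0 0 0.1 0;0 0 0 0 0 0 0'>/dev/null; python3 st.py
python3 -m jog '0 0 0.02 0 0 0.1 0;0 0 0.02 0 0 0.1 0;0 0 0.02 0 0 0.1 0;0 0 0.02 0 0 0.1 0;0 0 0 0 0 0 0'>/dev/null; python3 st.py
```

```text
t12.95 yaw 2.298 tcp [0.5836 0.0254 0.1601] F [-2.1 -2.2  0.5] Tz 0.150 q [-0.95  0.63  1.57]
t13.45 yaw 1.900 tcp [0.5832 0.0259 0.1579] F [-3.1 -2.5  1.7] Tz 0.156 q [-0.84  0.56  1.23]
```

```bash
python3 -m jog '0 0 0.02 0 0 0.12 0;0 0 0.02 0 0 0.12 0;0 0 0.02 0 0 0.12 0;0 0 0.02 0 0 0.12 0;0 0 0.02 0 0 0.12 0'>/dev/null; python3 st.py
python3 -m jog '0 0 0.02 0 0 0.12 0;0 0 0.02 0 0 0.12 0;0 0 0.02 0 0 0.12 0'>/dev/null; python3 st.py
python3 -m jog '0 0 0.02 0 0 0.1 0;0 0 0.02 0 0 0.1 0'>/dev/null; python3 st.py
```

```text
t13.95 yaw 1.300 tcp [0.5829 0.0263 0.1552] F [-6.3 -0.7  3. ] Tz 0.307 q [-0.68  0.46  0.73]
t14.25 yaw 0.940 tcp [0.5831 0.0265 0.1537] F [-5.4  0.2  2.7] Tz 0.348 q [-0.58  0.39  0.44]
t14.45 yaw 0.741 tcp [0.5832 0.0267 0.1527] F [-4.9 -0.2  3.4] Tz 0.343 q [-0.52  0.35  0.28]
```

```bash
for i in 1 2 3 4 5 6 7; do python3 -m jog '0 0 0.016 0 0 0.08 0;0 0 0.016 0 0 0.08 0'>/dev/null; python3 st.py; done
```

```text
t14.65 yaw 0.582 tcp [0.5833 0.0266 0.152 ] F [-4.8 -1.7  2.4] Tz 0.256 q [-0.48  0.32  0.15]
t14.85 yaw 0.422 tcp [0.5835 0.0267 0.1512] F [-3.4 -0.8  3. ] Tz 0.338 q [-0.43  0.29  0.02]
t15.05 yaw 0.262 tcp [0.5836 0.0266 0.1505] F [-3.1 -0.4  4.2] Tz 0.323 q [-0.39  0.26 -0.11]
t15.25 yaw 0.102 tcp [0.5836 0.0265 0.1498] F [-4.2 -1.3  5.5] Tz 0.334 q [-0.34  0.23 -0.24]
t15.45 yaw -0.058 tcp [0.5835 0.0264 0.149 ] F [-4.6 -1.3  5.4] Tz 0.388 q [-0.29  0.2  -0.37]
t15.65 yaw -0.218 tcp [0.5835 0.0264 0.1482] F [-4.7 -2.4  6.8] Tz 0.483 q [-0.25  0.16 -0.5 ]
t15.85 yaw -0.378 tcp [0.5834 0.0263 0.1475] F [-6.  -1.7  7.8] Tz 0.453 q [-0.2   0.13 -0.63]
```

```bash
for i in 1 2 3; do python3 -m jog '0 0 0.01 0 0 0.05 0;0 0 0.01 0 0 0.05 0'>/dev/null; python3 st.py; done
```

```text
t16.05 yaw -0.477 tcp [0.5834 0.0263 0.147 ] F [-5.  -1.9  8.4] Tz 0.486 q [-0.17  0.11 -0.71]
t16.25 yaw -0.577 tcp [0.5833 0.0263 0.1466] F [-6.5 -2.8  9.1] Tz 0.544 q [-0.14  0.09 -0.79]
t16.45 yaw -0.677 tcp [0.5833 0.0263 0.1461] F [-7.3 -2.6  9.5] Tz 0.584 q [-0.12  0.07 -0.87]
```

```bash
python3 -m jog '0 0 0 0 0 -0.1 0;0 0 0 0 0 -0.1 0;0 0 0 0 0 0 0;0 0 -0.4 0 0 0 0;0 0 -0.8 0 0 0 0'
python3 -m jog '0 0 -0.9 0 0 0 0;0 0 -0.9 0 0 0 0;0 0 -0.9 0 0 0 0;0 0 -0.9 0 0 0 0;0 0 0 0 0 0 0'; python3 st.py
```

```text
time_s: 16.95
tcp_pos: [0.5831, 0.0259, 0.175]
tcp_rot: [[0.463, 0.887, -0.004], [0.886, -0.463, 0.012], [0.009, -0.009, -1.0]]
force: [0.1, 0.8, 0.7]
gripper_width: 1.003
grasp_force: 0.0
time_s: 17.45
tcp_pos: [0.5855, 0.0252, 0.2692]
tcp_rot: [[0.463, 0.887, 0.004], [0.886, -0.463, 0.013], [0.013, -0.002, -1.0]]
force: [0.1, -0.2, -0.1]
gripper_width: 1.0
grasp_force: 0.0
t17.45 yaw -0.481 tcp [0.5855 0.0252 0.2692] F [ 0.1 -0.2 -0.1] Tz -0.001 q [-0.19  0.07 -0.68]
```

```bash
python3 -m jog '-0.9 -0.55 0 0 0 0 0;-0.9 -0.55 0 0 0 0 0;-0.9 -0.55 0 0 0 0 0;-0.9 -0.55 0 0 0 0 0;-0.9 -0.55 0 0 0 0 0'
python3 -c "
from h import *
c=capture('scene')[170:290,220:360];save('s3.png',cv2.resize(c,None,fx=5,fy=5,interpolation=cv2.INTER_CUBIC))"
```

```text
time_s: 17.95
tcp_pos: [0.4699, -0.0437, 0.2647]
tcp_rot: [[0.462, 0.887, -0.002], [0.887, -0.462, 0.012], [0.01, -0.007, -1.0]]
force: [-0.9, -0.9, -0.5]
gripper_width: 1.0
grasp_force: 0.0
```

View pics/s3.png

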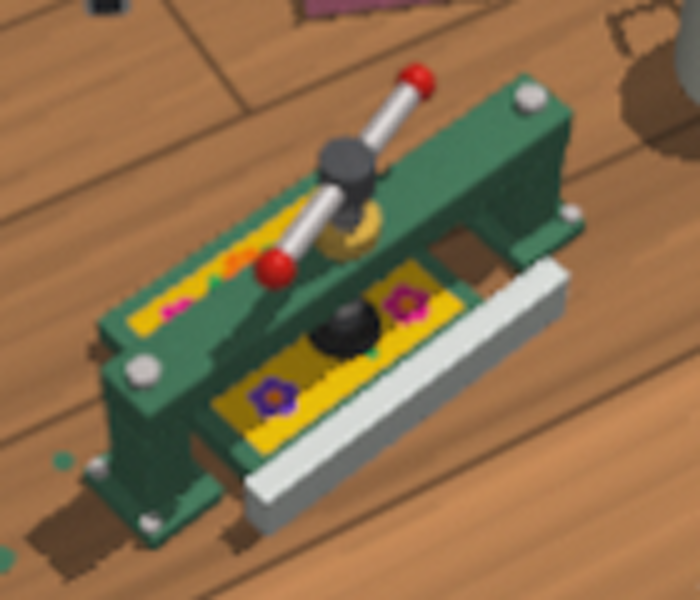

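```bash
python3 - <<'E'
from h import *
o=(220,170)
for a in((417,83),(275,269)): print(atz(*s(*a,o=o),.1555))
A=atz(*s(417,83,o=o),.1555)-atz(*s(275,269,o=o),.1555);print("line angle",np.arctan2(A[1],A[0]))
ang=np.linspace(0,6.28,200)
for z in (.018,.020,.022,.024,.028,.032):
    p=proj(S,[[.5834+.021*np.cos(a),.0257+.021*np.sin(a),z] for a in ang]);c=((p-np.array(o))+.5)*5-.5
    print(z,"left %.0f right %.0f bottom %.0f"%(c[:,0].min(),c[:,0].max(),c[:,1].max()))
for n in("s2","s3"):
    g=cv2.imread(f"pics/{n}.png").max(2); m=(g<45).astype(np.uint8); m[:, :300]=0;m[:290]=0;m[380:]=0;m[:,400:]=0
    k,l,st,ce=cv2.connectedComponentsWithStats(m); i=1+st[1:,4].argmax(); print(n,"l,t,w,h",st[i],"bottom",st[i][1]+st[i][3],"right",st[i][0]+st[i][2])
E
```

```text
[0.55054443 0.08764693 0.1555    ]
[ 0.61824707 -0.03559505  0.1555    ]
line angle 2.0731381928395143
0.018 left 305 right 381 bottom 362
0.02 left 305 right 382 bottom 360
0.022 left 305 right 382 bottom 358
0.024 left 305 right 382 bottom 356
0.028 left 305 right 382 bottom 352
0.032 left 305 right 382 bottom 347
s2 l,t,w,h [ 313  293   66   56 1901] bottom 349 right 379
s3 l,t,w,h [ 310  304   69   54 2008] bottom 358 right 379
```

The panel sits flat against the rail. The foot is at panel height and the handle has turned about 3.17 rad, roughly 0.8 rad past touch. Nothing is in contact with the robot.

```bash
python3 -m jog '0 0 0 0 0 0 0;0 0 0 0 0 0 0' | head -1; python3 -c "
from plant import *
print(job_done())"
```

```text
time_s: 18.2
the job is handed in; nothing more can be done
None
```

I handed the job in at 18.2 s: the panel is flat against the back rail and clamped at an estimated 50–60 N (from handle torque, about 0.8 rad past touch), with the arm clear and the spray can, pot and brush untouched.

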